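# Run a sample carriage home and latch it

### The job

Run the blue tube rack into the sample loader and latch it: with a fingertip, push the orange knob along its L-shaped slot to the corner, then push it sideways to the very end of the short leg, and come away. Only push the knob, never pinch it, and do not touch the sample rack or its tubes. Leave the bottles, boxes and green rack around it where they stand.

Things in the scene. Friction and masses are not known exactly. Their poses are not given: they have to be found in the camera images.
- loader: Sample loader, fixed at a pose that varies. White base: x -130..130, y -85..115 mm, 12 mm high; origin on the bench surface, z up. +x: the way the rack runs in (slot's long leg); +y: from slot to rack (short leg). Grey slotted cover: top 36 mm above bench, x -95..55, y -80..10. At y > 0 the carriage and rack run into a blue-roofed tunnel, x 0..125, y 18..113, top 98 mm above bench.
- carriage (a joint): Travel of the carriage with rack and knob along the loader's +x, m. 0 = fully out; starts at 0 to 0.03. The knob's pin meets the end of the long leg at about 0.082. Friction about 2 N holds it where it is left; no spring.
- knob (a joint): Travel of the knob across the carriage along the loader's +y, m. About 0 (play 2 mm) in the long leg; the short leg ends at about 0.030. The 10 mm pin runs in a 14 mm wide slot, so it can move across only with the carriage at 0.078 or more. Friction about 1.5 N; no spring. In the short leg it locks the carriage in.
- knob_top (a point): Centre of the orange knob's top, 85 mm above the bench; axes as the loader's. The knob is an upright square block, sides parallel to the loader's x and y, 38 to 85 mm above the bench, with an orange pad proud of each side: 26 mm over opposite pads, pads 14 mm wide, 42 to 82 mm above the bench. Push on a pad with the fingertips about 55 to 60 mm above the bench.
- knob_corner (a point): Fixed on the loader: where knob_top is when the knob is at the corner of the slot (carriage 0.080, knob 0). It lies 80 mm along the loader's +x from the start of the long leg.
- knob_home (a point): Fixed on the loader: where knob_top is when the knob is in the short leg, 28 mm along the loader's +y from knob_corner (2 mm before the very end).
- sample_rack (a point): Blue rack 100 by 70 mm with twelve capped tubes, fixed on the carriage and travelling with it; not to be touched. This point is the centre of its underside, 21 mm above the bench; the caps' tops are 80 mm above the bench. In the loader's y it spans 29..99 mm.
- wash_a: Loose bystander, not to be disturbed. Origin at the centre of its underside, z up. White wash bottle, 64 mm wide, 178 mm high with its bent spout.
- wash_b: Loose bystander, not to be disturbed. Origin at the centre of its underside, z up. White wash bottle, 64 mm wide, 178 mm high with its bent spout.
- green_rack: Loose bystander, not to be disturbed. Origin at the centre of its underside, z up. Low green tube rack, 120 by 80 mm, 44 mm high with its tubes.
- jar: Loose bystander, not to be disturbed. Origin at the centre of its underside, z up. Clear jar with orange cap, 54 mm wide, 85 mm high.
- tip_box: Loose bystander, not to be disturbed. Origin at the centre of its underside, z up. Blue pipette tip box with light blue lid, 122 by 87 by 65 mm.
- wipes_box: Loose bystander, not to be disturbed. Origin at the centre of its underside, z up. Green and white wipes box, 120 by 120 by 85 mm.
- amber: Loose bystander, not to be disturbed. Origin at the centre of its underside, z up. Amber bottle with black cap, 72 mm wide, 150 mm high.

How it is judged:
By the outcome, as a careful person would: the job done as asked, in the order asked, and still so for the second after the job is handed in, with the robot touching nothing.
It also fails if it takes over 45 s, if anything falls off the work surface, if the arm or the gripper's body presses on something with over 40 N, if the wrist force passes 120 N, or if a joint passes its speed limit or range.

### The arm

A 7-joint arm with a two-finger parallel gripper is mounted at the origin on the work surface. World frame = base frame: x ahead of the robot, y to its left, z up, the work surface at z = 0. Lengths are in m, angles in degrees, forces in N, time in s.
With the tool pointing down it reaches from about 0.425 to 0.875 m from the base axis. Payload 8.4 kg.
Tool frame: the origin (TCP) lies midway between the tips of the shut fingers; the grasp point (between the pads) lies 19 mm behind it; z points along the fingers, y is the line along which they close (so a half turn about z gives the same grasp; the last joint's range is limited). The gripper opens to 87 mm and grips with 3 to 60 N. Pads are 19 mm wide; open, the fingers measure 117 mm over their backs; the gripper's body (75 mm by 190 mm) begins 51 mm behind the grasp point.
Start: joints at [-81.83, 19.091, 2.286, 83.961, -0.768, 76.965, -3.352], TCP at [0.156, 0.631, 0.223] pointing down, gripper open.
Joint ranges: [-147.57, 147.57], [-21.85, 119.76], [-74.77, 79.35], [14.55, 137.4], [-85.83, 265.84], [4.83, 119.75], [-152.11, 152.11]. Speed limits (degrees/s): [127.2, 127.2, 159.86, 159.86, 180, 180, 180].

### API

Orientations are given as [roll, pitch, yaw] about the fixed x, y, z axes, in that order (R = Rz(yaw) Ry(pitch) Rx(roll)).
In Python, from workcell import manip, solve_ik, get_image, workorder gives the robot as it stands. The module is installed in compiled form; this text tells all that it offers. Calls block until the motion is done:
- manip.move_ptp(position, orientation): joint-space move of the TCP to a pose.
- manip.move_straight(position, ori=None, vel=0.15, threshold=None): straight line of the TCP; ori=None keeps the orientation; vel is the mean speed in m/s. With threshold (N) it stops when the force on the tool has changed by that much, and returns True; else False.
- manip.movej(angles): joint-space move.
- manip.grip(opening, effort=None): opening from 0.0 (shut) to 1.0 (fully open); effort is the grip in N (None keeps the last); returns when the fingers have stopped.
- manip.dwell(seconds).
- solve_ik(position, orientation): joint angles nearest the present ones, or None.
- manip.sense(): the state.
- get_image(name): name is "side" or "top"; returns a dict with "image" (480x640x3 uint8, red, green, blue), "range_z" (480x640 float32, m along the optical axis (not along the pixel's ray), 0 where there is no reading), "vertical_fov" (degrees; the focal length in pixels is half the picture's height over the tangent of half this angle, whatever the lens; pixels are square), "cx", "cy" (the principal point, pixels), "k1" (the pictures are not rectified: a ray, as slopes to the right and down, at radius r is drawn at 1 + k1 r^2 times it, then the intrinsics apply), "extrinsics" (4x4, takes a point from camera to world coordinates). Camera axes: x right, y up, looking along -z (the intrinsics and any distortion apply to the point x, -y, -z); pixel columns grow to the right and rows downward; lengths in m; the calibration is good to about 2 mm. A picture is of the moment at which its call begins.
A pose or a line that the arm cannot do raises manip.IKError and nothing moves.
- workorder.close_job(): hands the job in; it is judged then, once.
The state is a dict: "time_s": time; "q": joint angles; "qd": joint speeds; "joint_efforts": joint torques, N m; "position": TCP position; "orientation": TCP orientation; "wrist_force": force on the tool from outside, world axes, zero at the start; "ft_torque": the same for the moment, N m; "gripper_width": opening from 0.0 (shut) to 1.0 (fully open); "finger_force": force on a finger pad.
Only numpy, scipy, OpenCV 4.12 (cv2) and the standard library are available. Lean on these libraries where they do the work, as an engineer would, in place of code of your own. Each camera call takes 0.05 s, during which the arm holds its last target. There are 200 camera calls.

## Working session

There is one attempt and no reset: what is moved stays moved. The work goes in short steps, each a Python script; the robot and the scene stay as the last script left them, time stands still between calls to the robot, and variables do not carry over. Pictures are saved under pics/ and viewed, at most 10 in all, crops included, and the job is handed in when it is done.

```bash
mkdir -p pics
cat > h.py <<'E'
import numpy as np, cv2
from workcell import manip, solve_ik, get_image, workorder
def cloud(d):
    h,w=d["range_z"].shape; f=h/2/np.tan(np.radians(d["vertical_fov"])/2)
    K=np.array([[f,0,d["cx"]],[0,f,d["cy"]],[0,0,1]],float)
    u,v=np.meshgrid(np.arange(w),np.arange(h))
    p=cv2.undistortPoints(np.stack([u,v],-1).reshape(-1,1,2).astype(float),K,np.array([d["k1"],0,0,0.])).reshape(h,w,2)
    z=d["range_z"].astype(float)
    P=np.stack([p[...,0]*z,-p[...,1]*z,-z,np.ones_like(z)],-1)@d["extrinsics"].T
    P=P[...,:3]; P[z<=0]=np.nan
    return P
def save(d,n): cv2.imwrite("pics/"+n+".png",d["image"][...,::-1])
E
python3 - <<'E'
from h import *
for n in("top","side"):
    d=get_image(n); save(d,n+"0"); np.save(n+"P.npy",cloud(d)); np.save(n+"I.npy",d["image"]); print(n,d["extrinsics"].round(3).tolist(),d["k1"])
s=manip.sense();print(s["time_s"],s["position"],s["orientation"],s["gripper_width"])
E
```

```text
top [[-0.019, 0.988, -0.153, 0.404], [-1.0, -0.022, -0.016, -0.023], [-0.02, 0.153, 0.988, 1.384], [0.0, 0.0, 0.0, 1.0]] -0.026480736450572466
side [[0.808, 0.424, -0.409, -0.026], [-0.589, 0.562, -0.581, -0.923], [-0.016, 0.71, 0.704, 1.193], [0.0, 0.0, 0.0, 1.0]] -0.07146734372495182
0.1 [0.15558045 0.63067357 0.22174809] [-1.79917013e+02  7.24656042e-03  1.66145099e+02] 0.9958628777634726
```

View pics/top0.png

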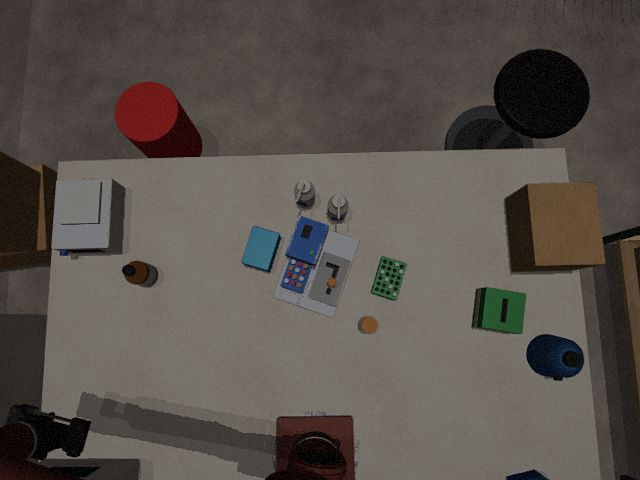

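View pics/side0.png

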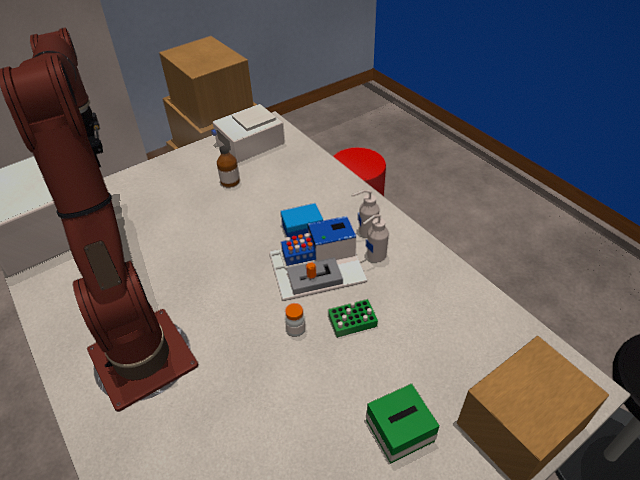

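The loader is near (315,265) in the top view, with +x up and slightly right and the rack to the left. The knob is at about (332,284), near the start of the slot. The wash bottles stand beyond the tunnel, the green rack is on the right and the jar is at (369,325).

Run:
```python
from h import *
I=np.load("topI.npy")[205:325,265:385,::-1]
cv2.imwrite("pics/c1.png",cv2.resize(I,None,fx=5,fy=5,interpolation=cv2.INTER_CUBIC))
for n in("top","side"):
    P=np.load(n+"P.npy"); I=np.load(n+"I.npy").astype(int)
    hsv=cv2.cvtColor(I.astype(np.uint8),cv2.COLOR_RGB2HSV)
    H,S,V=[hsv[...,i].astype(int) for i in range(3)]
    box=(abs(P[...,0]-.62)<.2)&(abs(P[...,1])<.25)
    print(n,"table z",np.nanmedian(P[...,2][(abs(P[...,0]-.5)<.05)&(abs(P[...,1])<.3)]))
    m=box&(H<18)&(S>140)&(V>90)&(P[...,2]>.07)&(P[...,2]<.1)
    k,l,st,c=cv2.connectedComponentsWithStats(m.astype(np.uint8))
    for i in range(1,k):
        if st[i,4]>8: q=P[l==i]; print("orange",c[i].round(1),st[i,4],q.mean(0).round(4),q[:,2].max().round(3))
    m=box&(H>100)&(H<130)&(S>120)&(abs(P[...,2]-.098)<.006)
    k,l,st,c=cv2.connectedComponentsWithStats(m.astype(np.uint8))
    i=1+st[1:,4].argmax(); r=cv2.minAreaRect(P[l==i][:,:2].astype(np.float32)*1000); print("roof",r,st[i,4])
    # base top plane
    m=box&(abs(P[...,2]-.012)<.005)&(S<40)&(V>120)
    q=P[m]; print("base",cv2.minAreaRect(q[:,:2].astype(np.float32)*1000),m.sum())
```

```text
top table z 0.003456060939437844
orange [299.1 263.6] 11 [0.5699 0.0328 0.0791] 0.082
orange [305.5 265.7] 14 [0.5633 0.0136 0.0787] 0.084
orange [290.6 267.6] 13 [0.5587 0.0585 0.0773] 0.081
orange [303.  272.2] 10 [0.5439 0.0215 0.0791] 0.082
orange [288.2 273.8] 11 [0.54   0.0659 0.0786] 0.083
orange [294.5 276.3] 14 [0.5323 0.0471 0.0776] 0.085
orange [331.1 281.7] 55 [ 0.5132 -0.0617  0.0832] 0.09
orange [292.4 282.4] 13 [0.5141 0.0536 0.079 ] 0.083
orange [298.6 284.6] 13 [0.5071 0.0352 0.0781] 0.081
roof ((639.2388305664062, 8.151336669921875), (93.21098327636719, 127.1591567993164), 69.39734649658203) 1044
base ((585.9584350585938, 10.464736938476562), (337.22857666015625, 422.0818786621094), 3.8173108100891113) 1254
side table z 0.013700161479085704
orange [299.9 236.1] 15 [0.5587 0.0597 0.0825] 0.086
orange [294.6 240.4] 23 [0.5353 0.0539 0.0826] 0.088
orange [308.9 242. ] 26 [0.5658 0.0217 0.0832] 0.086
orange [289.3 245.8] 33 [0.5107 0.0453 0.0812] 0.087
orange [303.  245.2] 10 [0.5437 0.0208 0.0835] 0.086
orange [310.5 266.9] 77 [ 0.5119 -0.0648  0.0834] 0.093
roof ((640.0204467773438, 11.304977416992188), (102.26374816894531, 128.2101287841797), 68.8397216796875) 770
base ((620.1089477539062, 0.5989990234375), (399.82525634765625, 497.24029541015625), 0.13721774518489838) 1445
```

View pics/c1.png

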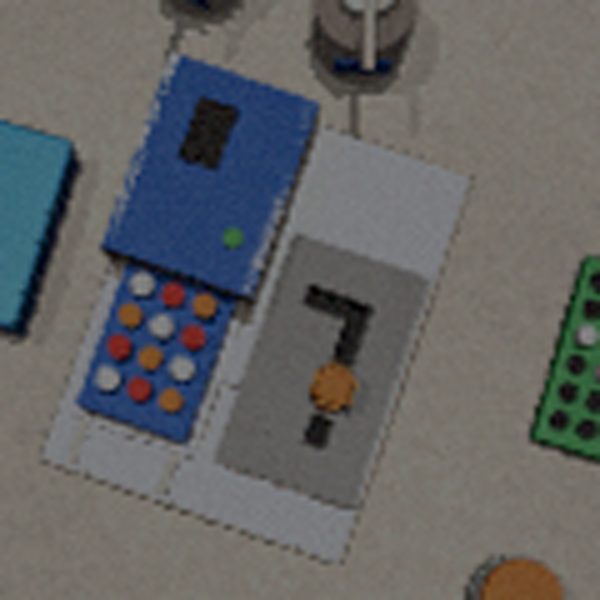

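The crop shows the base corners at (472,178), (343,562) and (42,460). The roof corners are at (320,102), (180,55), (105,247) and (250,300), and the cover corners at (295,235), (432,275), (355,510) and (217,465). The knob top is at (333,387); the slot corner is at about (362,310), and the short leg points left, towards +y.

```bash
cat >> h.py <<'E'
def onplane(d,px,z):
    h,w=d["range_z"].shape; f=h/2/np.tan(np.radians(d["vertical_fov"])/2)
    K=np.array([[f,0,d["cx"]],[0,f,d["cy"]],[0,0,1]],float)
    p=cv2.undistortPoints(np.array(px,float).reshape(-1,1,2),K,np.array([d["k1"],0,0,0.])).reshape(-1,2)
    E=d["extrinsics"]; r=np.c_[p[:,0],-p[:,1],-np.ones(len(p))]@E[:3,:3].T
    return (E[:3,3]+r*((z-E[2,3])/r[:,2])[:,None])[:,:2]
E
python3 - <<'E'
from h import *
d=get_image("top")
full=lambda c:np.array([265,205])+(np.array(c,float)+.5)/5-.5
sets=[(.012,[(472,178),(343,562),(42,460)],[(130,-85),(-130,-85),(-130,115)]),
(.098,[(320,102),(180,55),(105,247),(250,300)],[(125,18),(125,113),(0,113),(0,18)]),
(.036,[(295,235),(432,275),(355,510),(217,465)],[(55,10),(55,-80),(-95,-80),(-95,10)])]
W=np.vstack([onplane(d,full(c),z) for z,c,_ in sets]); L=np.vstack([l for *_,l in sets])/1000
a,b=W.mean(0),L.mean(0); H=(L-b).T@(W-a); th=np.arctan2(H[0,1]-H[1,0],H[0,0]+H[1,1])
R=np.array([[np.cos(th),-np.sin(th)],[np.sin(th),np.cos(th)]]); t=a-R@b
print(np.degrees(th),t,"res mm",((W-(L@R.T+t))*1000).round(1).tolist())
k=onplane(d,full([(333,387)]),.085); print("knob",k,((k-t)@R*1000).round(1))
s=onplane(d,full([(374,308),(318,284),(306,303),(343,362),(303,440),(325,447)]),.036);print("slot",((s-t)@R*1000).round(1).tolist())
np.savez("pose.npz",th=th,t=t)
d=get_image("side"); k=onplane(d,[(310.7,263.5)],.085); print("side knob",((k-t)@R*1000).round(1))
x,y,w,h=260,200,133,100
cv2.imwrite("pics/c2.png",cv2.resize(d["image"][y:y+h,x:x+w,::-1],None,fx=6,fy=6,interpolation=cv2.INTER_CUBIC))
E
```

```text
-20.288667772764313 [ 0.55797441 -0.0330042 ] res mm [[-1.2, 2.1], [3.3, 0.3], [0.6, -1.2], [0.7, 1.2], [-1.4, -4.5], [0.1, -1.4], [-0.6, 2.3], [-1.6, 0.5], [2.7, 0.7], [-0.2, 0.4], [-2.3, -0.4]]
knob [[ 0.51227256 -0.06184963]] [[-32.9 -42.9]]
slot [[26.1, -51.1], [28.9, -13.5], [15.3, -10.3], [-11.9, -43.7], [-65.3, -36.0], [-65.0, -50.1]]
side knob [[-28.8 -34.6]]
```

View pics/c2.png

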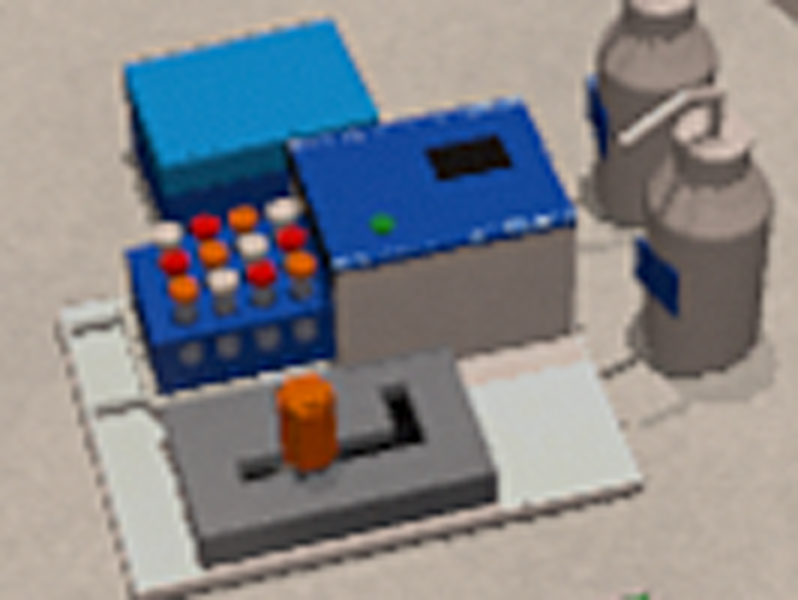

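The loader is at (0.558, -0.033) with yaw -20.3°. The knob is at loader (-33,-43) mm, and the corner should be near (20,-43). I'll do the long-leg push first, with the fingers shut and a force stop.

```bash
cat >> h.py <<'E'
th=np.radians(-20.29); t=np.array([0.55797,-0.0330]); R=np.array([[np.cos(th),-np.sin(th)],[np.sin(th),np.cos(th)]])
def w(x,y,z=57): return [*(R@[x/1000,y/1000]+t),z/1000]
def loc():
    s=manip.sense(); p=s["position"]; f=s["wrist_force"]
    print("t",round(s["time_s"],2),"loc",((np.array(p[:2])-t)@R*1000).round(1),round(p[2]*1000,1),"F",np.round(R.T@f[:2],1),round(f[2],1))
E
python3 - <<'E'
from h import *
q0=np.array(manip.sense()["q"])
for yaw in(-20.29,159.71):
    print(yaw,np.round(solve_ik(w(-70,-43,230),[180,0,yaw]),0))
yaw=159.71
manip.grip(0.0)
manip.move_ptp(w(-70,-43,230),[180,0,yaw]); loc()
manip.move_straight(w(-70,-43),vel=.12); loc()
print(manip.move_straight(w(-40,-43),vel=.03,threshold=1.5)); loc()
save(get_image("top"),"top1")
d=get_image("top");I=d["image"][205:325,265:385,::-1]
cv2.imwrite("pics/c3.png",cv2.resize(I,None,fx=5,fy=5,interpolation=cv2.INTER_CUBIC))
I=get_image("side")["image"][200:300,260:393,::-1]
cv2.imwrite("pics/c4.png",cv2.resize(I,None,fx=6,fy=6,interpolation=cv2.INTER_CUBIC))
E
```

```text
-20.29 [  20.    0.  -20.  105.    0.   75. -110.]
159.71 [-59.  -6.  57. 108.   6.  75.  66.]
t 4.38 loc [-70.1 -42.1] 230.1 F [0.1 0.3] 0.5
t 5.97 loc [-69.6 -42.8] 57.5 F [-0.5  0.2] 0.5
True
t 6.57 loc [-55.1 -43. ] 56.9 F [0.1 0. ] 0.1
```

View pics/c4.png

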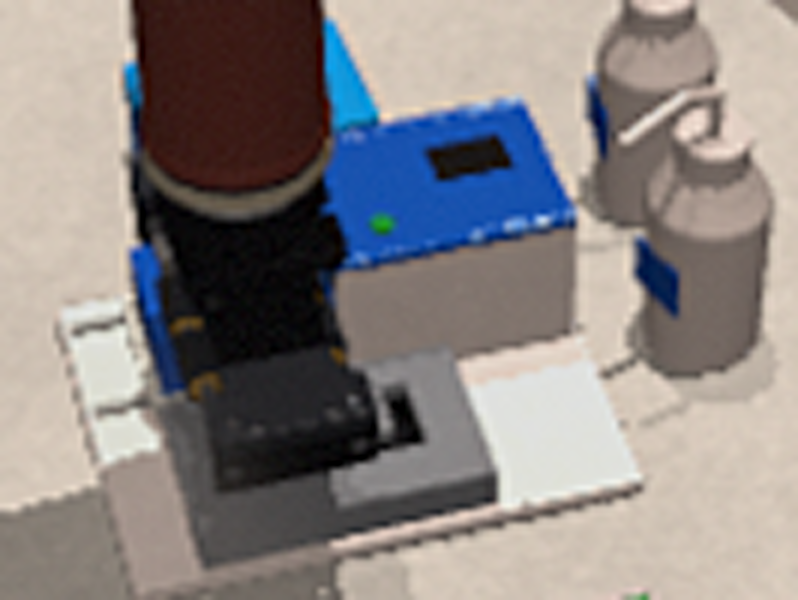

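The gripper hides the knob, but contact came at x=-55 as predicted. Pushing on to the end stop.

Run:
```python
from h import *
for i in range(3):
    r=manip.move_straight(w(10,-43),vel=.035,threshold=9); print(r); loc()
    if manip.sense()["position"][0]>w(-8,-43)[0]: break
manip.move_straight(w(-22,-43),vel=.08)
manip.move_straight(w(-22,-92),vel=.1); loc()
d=get_image("top");I=d["image"][205:325,265:385,::-1]
cv2.imwrite("pics/c5.png",cv2.resize(I,None,fx=5,fy=5,interpolation=cv2.INTER_CUBIC))
I=get_image("side")["image"][200:300,260:393,::-1]
cv2.imwrite("pics/c6.png",cv2.resize(I,None,fx=6,fy=6,interpolation=cv2.INTER_CUBIC))
```

```text
True
t 8.13 loc [ -1.9 -43.1] 56.3 F [-1.8  0.6] -0.2
t 9.17 loc [-21.9 -91.9] 57.0 F [0.3 0.9] -0.5
```

View pics/c6.png

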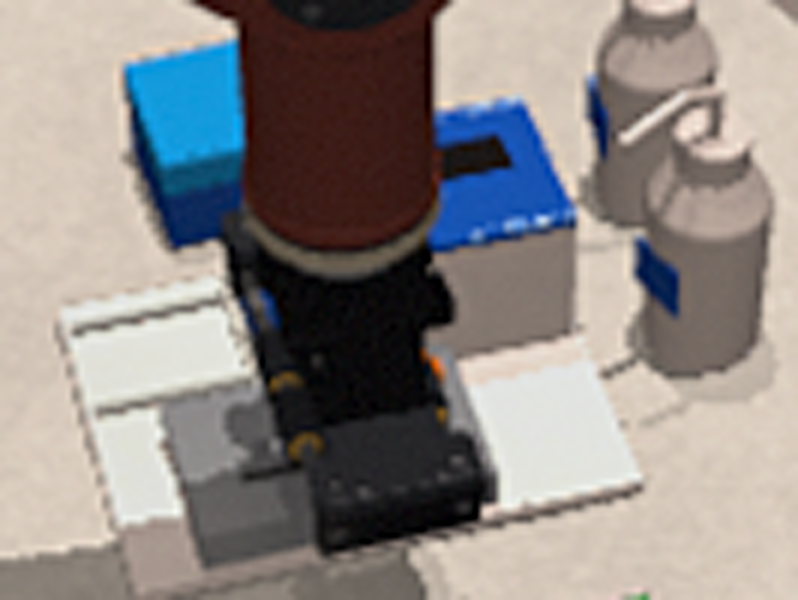

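View pics/c5.png

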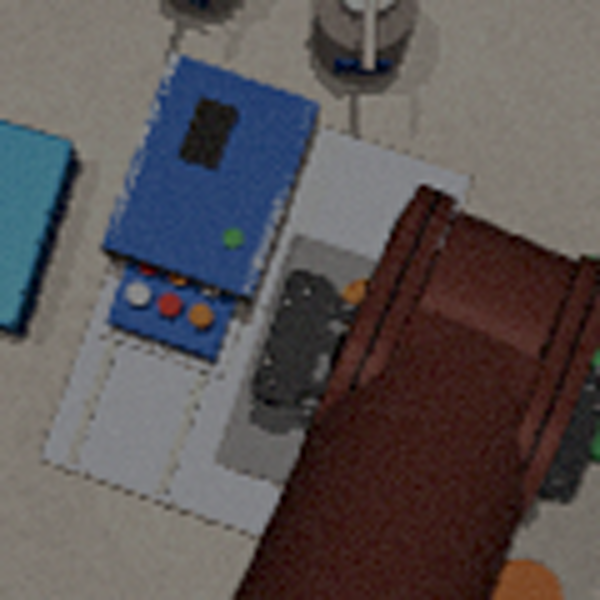

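The rack is nearly all inside the tunnel, and the knob's left edge shows at (345,290), at the corner. Now the sideways push.

Run:
```python
from h import *
manip.move_straight(w(20,-92),vel=.1); loc()
for i in range(3):
    r=manip.move_straight(w(20,-30),vel=.035,threshold=9); print(r); loc()
    y=((np.array(manip.sense()["position"][:2])-t)@R)[1]*1000
    if y>-50: break
manip.move_straight(w(20,-95),vel=.1)
manip.move_straight(w(20,-95,240),vel=.15)
manip.move_straight(w(-110,-220,240),vel=.2); loc()
d=get_image("top");I=d["image"][205:325,265:385,::-1]
cv2.imwrite("pics/c7.png",cv2.resize(I,None,fx=5,fy=5,interpolation=cv2.INTER_CUBIC))
I=get_image("side")["image"][200:300,260:393,::-1]
cv2.imwrite("pics/c8.png",cv2.resize(I,None,fx=6,fy=6,interpolation=cv2.INTER_CUBIC))
```

```text
t 9.83 loc [ 19.6 -92.2] 56.7 F [-0.1  0.3] -0.1
True
t 11.38 loc [ 20.  -34.2] 56.8 F [ 0.9 -1.1] 1.6
t 14.56 loc [-109.7 -219.6] 239.9 F [-0.3  0.1] 0.7
```

View pics/c7.png

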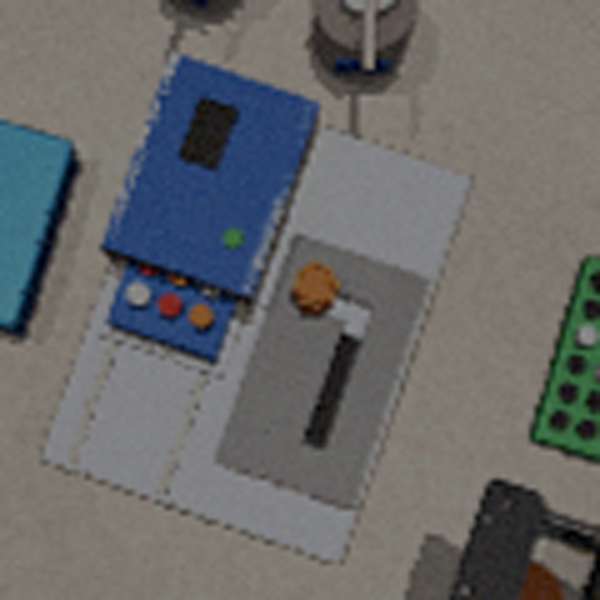

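The knob now sits at about (315,288), over the end of the short leg. I'll check its position before handing in.

Run:
```python
from h import *
d=get_image("top"); P=cloud(d)
full=lambda c:np.array([265,205])+(np.array(c,float)+.5)/5-.5
k=onplane(d,full([(315,287)]),.085); print(((k-t)@R*1000).round(1))
hsv=cv2.cvtColor(d["image"],cv2.COLOR_RGB2HSV).astype(int)
L=(P[...,:2]-t)@R
m=(hsv[...,0]<18)&(hsv[...,1]>140)&(P[...,2]>.078)&(P[...,2]<.095)&(abs(L[...,0]-.02)<.03)&(L[...,1]<.01)&(L[...,1]>-.06)
print(m.sum(),(L[m].mean(0)*1000).round(1), P[m][:,2].mean())
```

```text
[[ 20.2 -13.5]]
53 [ 21.1 -13.7] 0.08343414919927378
```

View pics/c8.png

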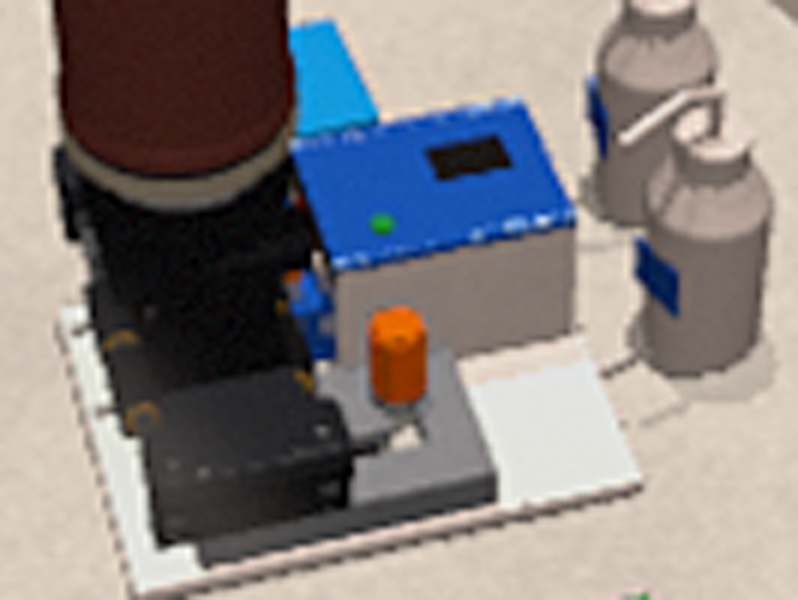

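The side view confirms the knob at the end of the short leg, about 29.5 mm across, with the push stopped by force and the gripper clear. Handing in.

```bash
python3 -c "
from h import *
print(workorder.close_job())"
```

```text
the job is handed in; nothing more can be done
None
```

The rack is run in and latched: the knob was pushed to the slot corner, then sideways about 29.5 mm until the push hit a stop at the end of the short leg; the arm is clear, nothing else was seen to move, and the job is handed in (no verdict was returned).

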